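# Wipe the rusks off the bread board into the empty tray

## Task

Four dry rusks lie on the cutting board, and a baking tray stands at each end of it; one of the trays already has a round loaf in it. Take the wooden scraper block and wipe all four rusks off the board into the empty tray, without touching the rusks with the robot itself. Then leave the scraper standing upright on the cleared board, and leave the loaf, the mug, the jar and the bread knife where they are.

Things in the scene. Friction and masses are not known exactly. Their poses are not given: they have to be found in the camera images.
- board: a thick wooden cutting board, 190 mm along its x, 320 mm along its y, 40 mm high, fixed to the table. Origin: centre of its underside. The trays stand at its two ends, +y and -y, about 5 mm off.
- tray_a: a low dark steel baking tray, outside 230 mm along its x, 180 mm along its y, walls 20 mm high and 4 mm thick, floor 4 mm; fixed. It stands against one end of the board, its rim 20 mm below the board's top; its frame is turned as the board's. Origin: centre of its underside. This one is empty at the start; it may stand at either end.
- tray_b: a low dark steel baking tray, outside 230 mm along its x, 180 mm along its y, walls 20 mm high and 4 mm thick, floor 4 mm; fixed. It stands against one end of the board, its rim 20 mm below the board's top; its frame is turned as the board's. Origin: centre of its underside. This one, alike in shape, already holds the round loaf; it stands at the other end.
- loaf: a round loaf, 132 mm across and 54 mm high, lying in tray_b. Origin: centre of its underside.
- scraper: a plain wooden scraper block standing upright on the table on the robot's side of the board. Foot bar 30 mm along its x, 170 mm along its y, 28 mm high; on top of it a grip bar 22 mm thick along x, 90 mm along y, from 28 to 80 mm height, so it is taken from above with the fingers closing along its x. 0.18 to 0.35 kg. Origin: centre of its underside.
- rusk1: one of four alike dry rusks (hard toasted bread fingers) lying scattered on the board, 60 mm along its x, 26 mm along y, 22 mm along z, 20 g. Origin: its centre.
- rusk2: one of four alike dry rusks (hard toasted bread fingers) lying scattered on the board, 60 mm along its x, 26 mm along y, 22 mm along z, 20 g. Origin: its centre.
- rusk3: one of four alike dry rusks (hard toasted bread fingers) lying scattered on the board, 60 mm along its x, 26 mm along y, 22 mm along z, 20 g. Origin: its centre.
- rusk4: one of four alike dry rusks (hard toasted bread fingers) lying scattered on the board, 60 mm along its x, 26 mm along y, 22 mm along z, 20 g. Origin: its centre.
- mug: a white mug, 76 mm across and 85 mm high, on the table on the robot's side of one of the trays. Origin: centre of its underside. Bystander.
- jar: a closed glass jar, 68 mm across and 100 mm high, on the table on the robot's side of the other tray. Origin: centre of its underside. Bystander.
- knife: a bread knife lying along its y beyond the board, 305 mm long, 20 mm high. Origin: on the table near its middle. Bystander.

How it is judged:
At the end, for the whole second after the job is handed in: All four rusks at rest in the tray without the loaf: centres within 113 mm (x) and 88 mm (y) of the tray's centre, under 48 mm above its underside. The scraper stands released and at rest on its foot on the board, centre over the board, tilted under 0.12 rad (x of rusk1 in the frame of tray_a between -0.113 and 0.113 m and y of rusk1 in the frame of tray_a between -0.088 and 0.088 m and z of each of rusk1, rusk2, rusk3, rusk4 in the frame of tray_a below 0.048 m and linear speed of each of rusk1, rusk2, rusk3, rusk4, scraper below 0.02 m/s and x of rusk2 in the frame of tray_a between -0.113 and 0.113 m and y of rusk2 in the frame of tray_a between -0.088 and 0.088 m and x of rusk3 in the frame of tray_a between -0.113 and 0.113 m and y of rusk3 in the frame of tray_a between -0.088 and 0.088 m and x of rusk4 in the frame of tray_a between -0.113 and 0.113 m and y of rusk4 in the frame of tray_a between -0.088 and 0.088 m and x of scraper in the frame of board between -0.1 and 0.1 m and y of scraper in the frame of board between -0.165 and 0.165 m and z of scraper in the frame of board between 0.034 and 0.046 m and angle between scraper's own z axis and vertical below 0.12 rad); the robot touches nothing.
It fails at once if the robot itself touches a rusk (they are to be wiped with the scraper) (contact force between any of the fingers, the arm and rusk1 above 0.5 N or contact force between any of the fingers, the arm and rusk2 above 0.5 N or contact force between any of the fingers, the arm and rusk3 above 0.5 N or contact force between any of the fingers, the arm and rusk4 above 0.5 N).
It fails at once if the loaf is shifted by more than 30 mm (distance of loaf from where it was at the start of the episode above 0.03 m).
It fails at once if the mug, jar or knife is shifted by more than 40 mm (distance of any of mug, jar, knife from where it was at the start of the episode above 0.04 m).
It also fails if it takes over 54 s, if anything falls off the work surface, if the arm or the gripper's body presses on something with over 40 N, if the wrist force passes 120 N, or if a joint passes its speed limit or range.

## Robot

A 6-joint arm with a two-finger parallel gripper is mounted at the origin on the work surface. World frame = base frame: x ahead of the robot, y to its left, z up, the work surface at z = 0. Lengths are in m, angles in rad, forces in N, time in s.
With the tool pointing down it reaches from about 0.3 to 0.75 m from the base axis. Payload 8.5 kg.
Tool frame: the origin (TCP) lies between the finger pads; the fingertips stand r.tip_extent ahead of it and the grasp point (between the pads) lies 6 mm ahead of it (r.tip_extent is the distance from the TCP to the fingertips, in m); z points along the fingers, y is the line along which they close (so a half turn about z gives the same grasp; the last joint's range is limited). The gripper opens to 85 mm and grips with 20 to 120 N. Pads are 22 mm wide; open, the fingers measure 114 mm over their backs; the gripper's body (76 mm by 85 mm) begins 54 mm behind the grasp point. The pads swing forward as they close: fully open they stand 13 mm farther back than shut.
Start: joints at [1.094, 0.381, 1.297, -0, 1.464, -0.215], TCP at [0.142, 0.531, 0.256] pointing down, gripper open.
Joint ranges: [-3.11, 3.11], [-0.89, 2.33], [0.22, 2.48], [-1.42, 4.56], [0.17, 2.85], [-2.88, 2.88]. Speed limits (rad/s): [2.39, 2.39, 3.14, 3.14, 3.14, 3.14].

## Interface

Orientations are given as a unit quaternion [w, x, y, z].
In Python, from workcell import r, claw, solver, readout, imaging, ticket gives the robot as it stands. Calls block until the motion is done:
- r.move_to(position, orientation): joint-space move of the TCP to a pose.
- r.line_to(position, frame=None, feed=0.15, f_stop=None): straight line of the TCP; frame=None keeps the orientation; feed is the mean speed in m/s. With f_stop (N) it stops when the force on the tool has changed by that much, and returns True; else False.
- r.movej(angles): joint-space move.
- claw.gripper_to(opening, squeeze=None): finger opening in m; squeeze is the grip in N (None keeps the last); returns when the fingers have stopped.
- r.wait(seconds).
- solver.ik(position, orientation): joint angles nearest the present ones, or None.
- readout.state(): the state.
- imaging.capture(name): name is "scene" or "top"; returns a dict with "pixels" (480x640x3 uint8, red, green, blue), "fx", "fy", "cx", "cy" (pixels), "dist" ([k1, k2, p1, p2, k3] as OpenCV has them; the pictures are not rectified), "R" (3x3) and "t" (3): a world point X has camera coordinates R X + t. Camera axes: x right, y down, z forward; pixel columns grow to the right and rows downward; lengths in m; the calibration is good to about 2 mm. A picture is of the moment at which its call begins. There is no depth.
A pose or a line that the arm cannot do raises r.PlanningError and nothing moves.
- ticket.finish_job(): hands the job in; it is judged then, once.
The state is a dict: "t": time; "q": joint angles; "joint_velocities": joint speeds; "joint_torque": joint torques, N m; "eef_pos": TCP position; "ee_rot": TCP orientation; "force": force on the tool from outside, world axes, zero at the start; "moment": the same for the moment, N m; "width": finger opening in m; "gripper_force": force on a finger pad.
Only numpy, scipy, OpenCV 4.12 (cv2) and the standard library are available. Lean on these libraries where they do the work, as an engineer would, in place of code of your own. Each camera call takes 0.05 s, during which the arm holds its last target. There are 200 camera calls.

## Working session

There is one attempt and no reset: what is moved stays moved. The work goes in short steps, each a Python script; the robot and the scene stay as the last script left them, time stands still between calls to the robot, and variables do not carry over. Pictures are saved under pics/ and viewed, at most 10 in all, crops included, and the job is handed in when it is done.

```bash
ls; mkdir -p pics; python3 - <<'E'
from workcell import r, claw, solver, readout, imaging, ticket
import cv2,pickle
for n in("scene","top"):
    c=imaging.capture(n); pickle.dump(c,open(f"pics/{n}0.pkl","wb"))
    cv2.imwrite(f"pics/{n}0.png",c["pixels"][:,:,::-1])
    print(n,c["fx"],c["dist"],c["R"],c["t"])
s=readout.state();print(s,r.tip_extent)
E
```

```text
pics
scene 547.8748066748827 [-0.16127381  0.          0.          0.          0.        ] [[-0.69396927  0.71974198  0.01944557]
 [ 0.53335874  0.53202751 -0.65762846]
 [-0.48366839 -0.44600248 -0.75309142]] [ 0.391803   -0.26640744  1.19758252]
top 618.463587313565 [-0.12471816  0.          0.          0.          0.        ] [[-0.01728689 -0.99956982 -0.02369273]
 [-0.99833057  0.01856189 -0.05469487]
 [ 0.05511112  0.02270768 -0.99822198]] [0.03935752 0.57914802 1.04609383]
{'t': 0.1, 'q': array([ 1.09371323e+00,  3.81152640e-01,  1.29814200e+00,  3.90102063e-06,
        1.46359812e+00, -2.15301398e-01]), 'joint_velocities': array([ 1.75164384e-04, -3.10028321e-03, -1.46629757e-03,  8.43646598e-05,
       -3.47646773e-04,  1.55233021e-04]), 'joint_torque': array([ 4.41504351e-03, -4.49219477e+01, -2.31659496e+01, -1.92313191e-04,
        3.63977226e-03, -8.53797860e-05]), 'eef_pos': array([0.14224016, 0.53106184, 0.25577509]), 'ee_rot': array([-2.22400507e-04,  1.30517606e-01,  9.91445779e-01, -6.10832291e-04]), 'force': array([ 0.0826721 , -0.82121644, -0.11053662]), 'moment': array([ 0.02024632, -0.01316419,  0.00642351]), 'gripper_force': 0.0, 'width': 0.0852310698981523} 0.025
```

View pics/top0.png

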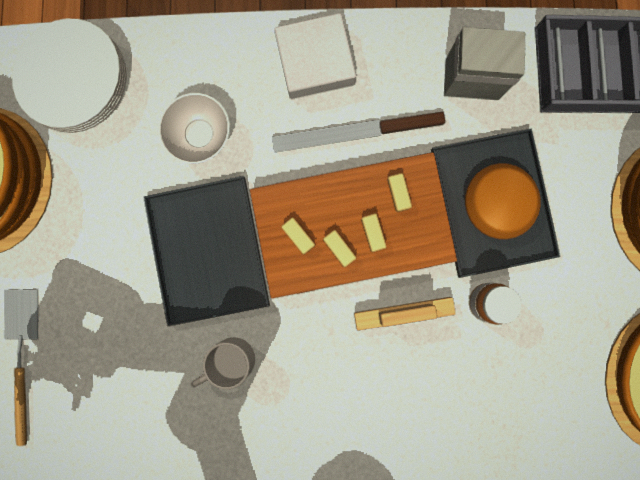

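View pics/scene0.png

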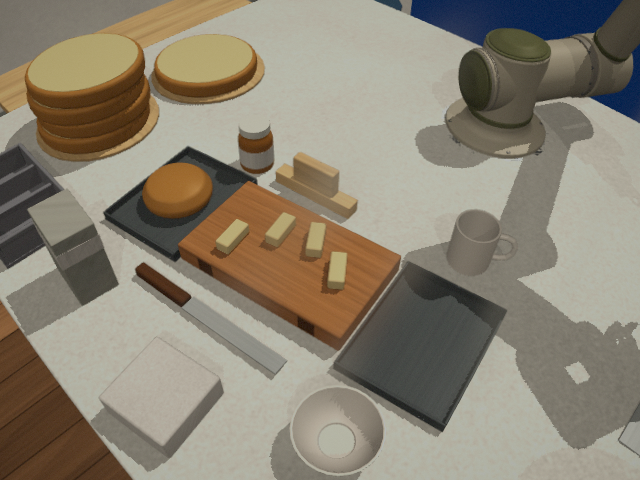

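The empty tray is at image left (+y) in the top view, the loaf is in the right tray, and the scraper is at about (405,314). The rusks are at (298,236), (340,248), (374,232) and (400,190). Next I measure with masks.

```bash
cat > h.py <<'E'
import numpy as np, cv2
def rays(c,uv):
    K=np.array([[c["fx"],0,c["cx"]],[0,c["fy"],c["cy"]],[0,0,1]])
    p=cv2.undistortPoints(np.array(uv,float).reshape(-1,1,2),K,np.array(c["dist"])).reshape(-1,2)
    d=np.c_[p,np.ones(len(p))]@c["R"]; return -c["R"].T@c["t"],d
def plane(c,uv,z):
    o,d=rays(c,uv); return (o+d*((z-o[2])/d[:,2])[:,None])
def pix(c,X):
    K=np.array([[c["fx"],0,c["cx"]],[0,c["fy"],c["cy"]],[0,0,1]])
    return cv2.projectPoints(np.array(X,float).reshape(-1,1,3),cv2.Rodrigues(c["R"])[0],c["t"],K,np.array(c["dist"]))[0].reshape(-1,2)
def blobs(c,lo,hi,roi,amin=100):
    h=cv2.cvtColor(c["pixels"],cv2.COLOR_RGB2HSV); m=cv2.inRange(h,np.array(lo),np.array(hi))
    z=np.zeros_like(m); u0,v0,u1,v1=roi; z[v0:v1,u0:u1]=m[v0:v1,u0:u1]
    return [k for k in cv2.findContours(z,cv2.RETR_EXTERNAL,cv2.CHAIN_APPROX_NONE)[0] if cv2.contourArea(k)>amin]
def rect(P):
    return cv2.minAreaRect((P[:,:2]*1000).astype(np.float32))
E
python3 - <<'E'
import pickle; from h import *
c=pickle.load(open("pics/top0.pkl","rb")); h=cv2.cvtColor(c["pixels"],cv2.COLOR_RGB2HSV)
for u,v in [(300,200),(420,240),(298,236),(400,190),(365,318),(405,316),(210,250),(500,150)]: print(u,v,h[v,u])
print("board",[ (rect(plane(c,k.reshape(-1,2),.04)),) for k in blobs(c,(3,120,80),(14,255,255),(235,140,456,305),3000)])
print("rusk",[rect(plane(c,k.reshape(-1,2),.062)) for k in blobs(c,(20,50,150),(35,160,255),(265,160,430,275))])
for z in(.028,.08): print("scr",[rect(plane(c,k.reshape(-1,2),z)) for k in blobs(c,(12,80,90),(24,255,255),(340,285,470,340))])
E
```

```text
300 200 [ 13 197 180]
420 240 [ 12 190 177]
298 236 [ 30  98 208]
400 190 [ 29 105 204]
365 318 [ 23 126 210]
405 316 [ 17 145 204]
210 250 [75 24 64]
500 150 [40 13 60]
board [(((601.5828857421875, -37.97398376464844), (188.73898315429688, 319.1562194824219), 10.372262954711914),)]
rusk [((561.5169677734375, -14.15524673461914), (58.7447395324707, 25.27172088623047), 36.31966781616211), ((583.5979614257812, 53.62236785888672), (59.03577423095703, 24.914329528808594), 37.707618713378906), ((586.6197509765625, -71.52865600585938), (58.47551345825195, 25.162853240966797), 15.227555274963379), ((652.5471801757812, -116.10603332519531), (58.87770080566406, 25.44302749633789), 13.68586540222168)]
scr [((450.26910400390625, -123.17793273925781), (32.75136184692383, 169.721923828125), 8.2029390335083)]
scr [((453.7862854003906, -116.83123779296875), (31.127592086791992, 161.30734252929688), 8.202905654907227)]
```

```bash
python3 - <<'E'
import cv2
a=cv2.imread("pics/top0.png")[130:340,230:480]; cv2.imwrite("pics/crop1.png",cv2.resize(a,(714,600),interpolation=cv2.INTER_CUBIC))
E
```

```text
(no output)
```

View pics/crop1.png

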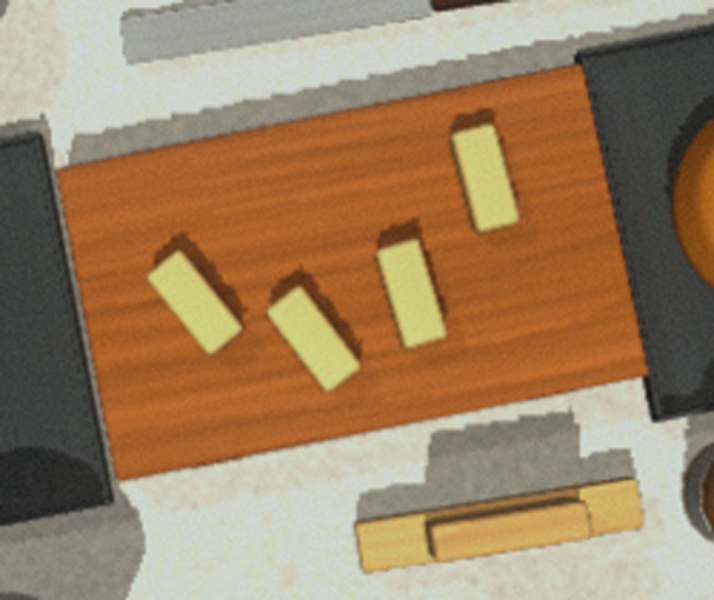

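The board measures 189x319 mm, the rusks 59x25 mm and the scraper foot about 170 mm, all matching the given sizes. Next I grasp the scraper, then carry it to the board.

```bash
cat >> h.py <<'E'
BC=np.array([.6016,-.0380]); A=np.deg2rad(10.37)
BX=np.array([np.cos(A),np.sin(A)]); BY=np.array([-BX[1],BX[0]])
def loc(x,y,z): return np.r_[BC+x*BX+y*BY,z]
def down(a):
    "tool pointing down, closing axis (tool y) at world angle a"
    from scipy.spatial.transform import Rotation as R
    y=np.array([np.cos(a),np.sin(a),0]); z=np.array([0,0,-1.]); return R.from_matrix(np.c_[np.cross(y,z),y,z]).as_quat()[[3,0,1,2]]
E
python3 - <<'E'
from workcell import r, claw, solver, readout, imaging, ticket
from h import *
np.set_printoptions(precision=3,suppress=True)
S=np.array([.4515,-.123]); sa=np.deg2rad(8.2)
for k in (0,1):
    print(k,solver.ik(np.r_[S,.2],down(sa+k*np.pi)))
for k in (-1,1):
    print(k,solver.ik(loc(0,-.135,.2),down(A+k*np.pi/2)),solver.ik(loc(0,.195,.1),down(A+k*np.pi/2)))
qs=[solver.ik(np.r_[S,.2],down(sa+k*np.pi)) for k in(0,1)]
k=int(np.argmin([abs(q[5]) if q is not None else 9 for q in qs])); q=down(sa+k*np.pi)
r.move_to(np.r_[S,.2],q); claw.gripper_to(.05)
print(r.line_to(np.r_[S,.06],feed=.12,f_stop=8)); claw.gripper_to(0,squeeze=50)
s=readout.state(); print(k,s["t"],s["eef_pos"],s["width"],s["gripper_force"],s["force"])
r.line_to(np.r_[S,.2],feed=.12)
s=readout.state(); print(s["t"],s["eef_pos"],s["width"],s["force"])
c=imaging.capture("scene"); cv2.imwrite("pics/s1.png",c["pixels"][:,:,::-1])
E
```

```text
0 [-0.52   0.293  1.611 -0.     1.238 -0.663]
1 [-0.52   0.293  1.611 -0.     1.238  2.479]
-1 [-0.449  0.595  1.089 -0.     1.457  0.941] [ 0.064  0.596  1.414 -0.     1.132  1.453]
1 [-0.449  0.595  1.089 -0.     1.457 -2.2  ] [ 0.064  0.596  1.414 -0.     1.132 -1.688]
False
0 4.7833 [ 0.451 -0.123  0.06 ] 0.021489904552754246 54.38216686248779 [-1.46   1.82   3.572]
6.1 [ 0.451 -0.123  0.199] 0.02192540234792273 [-0.64   0.247 -2.987]
```

View pics/s1.png

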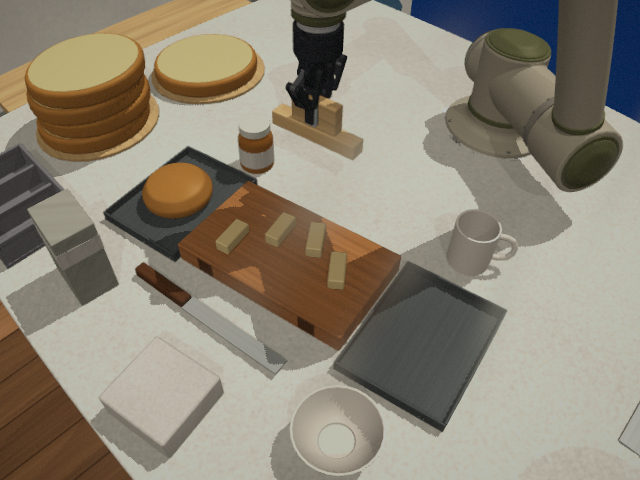

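The scraper is held level at about (317,130) in the scene view. Now I carry it over, touch it down behind the last rusk, and wipe.

```bash
python3 - <<'E'
from workcell import r, claw, solver, readout, imaging, ticket
from h import *
np.set_printoptions(precision=3,suppress=True)
q=down(A-np.pi/2)
r.move_to(loc(0,-.135,.2),q)
r.line_to(loc(0,-.135,.112),feed=.1)
hit=r.line_to(loc(0,-.135,.094),feed=.02,f_stop=4)
z=readout.state()["eef_pos"][2]; print(hit,z)
z=max(z,.0975)+.001
r.line_to(loc(0,-.135,z),feed=.02)
c=imaging.capture("top"); cv2.imwrite("pics/t2.png",c["pixels"][:,:,::-1])
r.line_to(loc(0,.0,z),feed=.06)
c=imaging.capture("top"); cv2.imwrite("pics/t3.png",c["pixels"][:,:,::-1])
s=readout.state(); print(z,s["t"],s["eef_pos"],s["width"],s["force"])
E
python3 -c "
import cv2
cv2.imwrite('pics/t23.png',cv2.hconcat([cv2.imread(f'pics/t{i}.png')[120:380,140:540] for i in(2,3)]))"
```

```text
True 0.10017952216919018
0.10117952216919018 11.975 [ 0.602 -0.038  0.101] 0.021873137855100436 [-0.491 -0.621 -1.934]
```

View pics/t23.png

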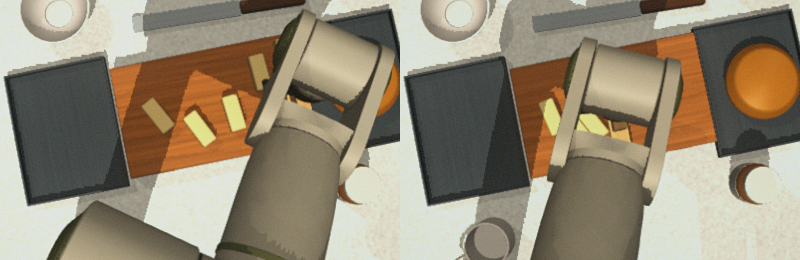

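Half way through, the rusks are bunched ahead of the scraper (at about (550,118) in the right-hand frame) and none is left behind. I finish the wipe.

```bash
python3 - <<'E'
from workcell import r, claw, solver, readout, imaging, ticket
from h import *
np.set_printoptions(precision=3,suppress=True)
z=.1012
print(r.line_to(loc(0,.195,z),feed=.06,f_stop=25))
s=readout.state(); print(s["t"],s["eef_pos"],s["force"])
r.line_to(loc(0,.195,z+.05),feed=.1)
r.line_to(loc(0,-.02,z+.05),feed=.15)
for n in("scene","top"):
    c=imaging.capture(n); cv2.imwrite(f"pics/{n}4.png",c["pixels"][:,:,::-1])
print(readout.state()["t"])
E
python3 -c "
import cv2
cv2.imwrite('pics/c4.png',cv2.hconcat([cv2.imread('pics/scene4.png')[140:440,140:540],cv2.imread('pics/top4.png')[100:400,100:500]]))"
```

```text
False
15.375 [0.567 0.154 0.101] [ 0.561 -0.93  -1.623]
17.7083
```

View pics/c4.png

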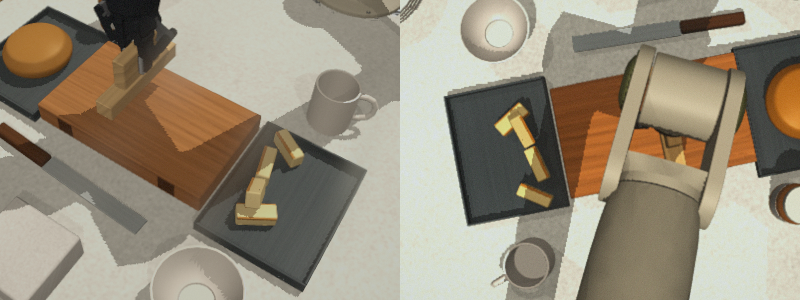

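All four rusks lie in the empty tray (right-hand crop, about (510–535, 118–195)) and the board is clear. I set the scraper down.

```bash
python3 - <<'E'
from workcell import r, claw, solver, readout, imaging, ticket
from h import *
np.set_printoptions(precision=3,suppress=True)
r.line_to(loc(0,-.02,.106),feed=.1)
print(r.line_to(loc(0,-.02,.096),feed=.02,f_stop=4),readout.state()["eef_pos"])
claw.gripper_to(.05); r.wait(.3)
r.line_to(loc(0,-.02,.25),feed=.12)
r.move_to(np.array([.35,-.15,.3]),down(A-np.pi/2))
for n in("scene","top"):
    c=imaging.capture(n); cv2.imwrite(f"pics/{n}5.png",c["pixels"][:,:,::-1])
for k in blobs(c,(20,40,90),(35,170,255),(150,180,265,320),60):
    P=rect(plane(c,k.reshape(-1,2),.03)); d=np.array(P[0])/1000-BC; print("rusk local to tray",d@BX,d@BY-.255,P[1])
s=readout.state();print(s["t"],s["force"])
E
python3 -c "
import cv2
cv2.imwrite('pics/c5.png',cv2.hconcat([cv2.imread('pics/scene5.png')[140:440,140:540],cv2.imread('pics/top5.png')[100:400,100:500]]))"
```

```text
True [ 0.605 -0.058  0.1  ]
rusk local to tray -0.0789973372336844 -0.032491539175113826 (59.829593658447266, 18.2952823638916)
rusk local to tray -0.025828925793917476 -0.045465147384875115 (60.22016525268555, 17.616716384887695)
rusk local to tray 0.039128334157362166 -0.03170373893766271 (66.6755142211914, 60.748809814453125)
21.9583 [-0.558  0.163  0.28 ]
```

View pics/c5.png

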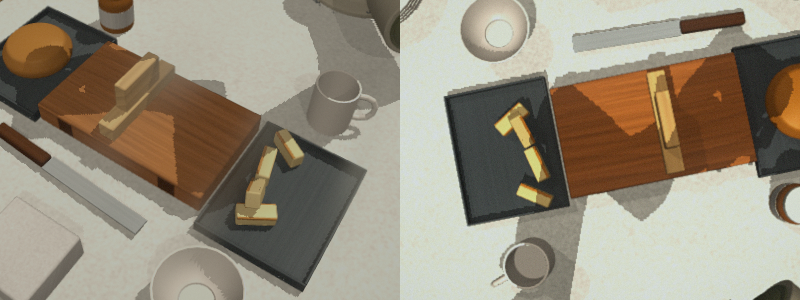

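The scraper stands upright on the board at about (665,120) in the right-hand crop. All four rusks are well inside the tray and the bystanders have not moved.

```bash
python3 -c "
from workcell import ticket
print(ticket.finish_job())"
```

```text
the job is handed in; nothing more can be done
None
```

I wiped all four rusks into the empty tray, left the scraper standing upright on the cleared board, and handed the job in at about 22 s of robot time; the loaf, mug, jar and knife look unmoved in the pictures, and no verdict came back.

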